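# Issue one canister from the gravity-feed rack

### The job

Issue one sample canister from the sloped feed rack: swing the gate fully open, slide the front canister endways out of the lane along the trough, without lifting it, until it is home against the end stop, and let the two canisters behind roll down one place. Then swing the gate shut again, leaving the other canisters in the lane and everything round the rack where it stands.

Things in the scene. Friction and masses are not known exactly. Their poses are not given: they have to be found in the camera images.
- feed_rack: Fixed rack, aluminium walls, white floor. x points up the slope (away from the robot at yaw 0), y along the front wall towards the trough, z up; origin on the table below the front wall's inner foot, at mid-width of the lane. Floor is 30 mm above the table at x = 0 and rises with x by 0.16 rad. Front wall 4 mm thick, 21 mm high above the floor, along lane and trough.
- gate (a joint): Swing gate on a vertical hinge, rad: 0 = shut (bar points to the rack's -x, across the berth's +y end), grows as it swings clockwise from above, out over the trough then to +x; stop at 1.9, fully open from 1.3. Starts up to 0.1 off shut. Stays where left; needs 0.02 N m. Bar 46 mm long, 14 high, 5 thick, its middle 57 mm above the table.
- gate_hinge (a point): Point on the gate's hinge axis, 110 mm above the table, fixed to the rack at x = 48, y = 71 mm of its frame.
- gate_peg (a point): Centre of the top of the gate's upright black peg: 12 mm diameter, 38 mm from the hinge axis, top 110 mm above the table, standing on the bar, whose top is 64 mm above the table. Can be pinched or hooked from above; the canister beside it reaches up to 73 mm above the table.
- berth (a point): Front place of the lane, centre of the canister in it: x 17, y 0, z 53 mm in the rack's frame (turns with it). No side walls here (x = 0 to 45): at the -y end only a lip 10 mm high above the floor (y = -66 to -61), over which a closed gripper or tool reaches the canister's end face; at the +y end only the gate.
- second_place (a point): Where the centre of the second canister rests: x 56, y 0, z 59 mm in the rack's frame (turns with it). Here and behind, the lane has side walls, inner faces at y = -61 and +61, 50 mm above the floor, from x = 46 on; back wall 126 mm up the slope. The canisters lie crosswise and roll down easily when the place in front is free.
- outfeed_home (a point): Centre of a canister that is home in the trough, its end at the end stop: x 17, y 178, z 53 mm in the rack's frame (turns with it). The trough continues the berth's floor, x = 0 to 53, with a rail 8 mm high behind, up to the end stop plate: inner face at y = 234, 34 mm above the floor. The gate sweeps y = 65 to 118, so it cannot shut on a canister that is short of home.
- can_front: Plain aluminium cylinder with a grey screw cap of the same diameter, 40 mm diameter, 112 mm long, 0.14 to 0.28 kg, origin at its centre, its own y axis along its length, y parallel to the rack's y. The one in the berth, nearest the front wall.
- can_mid: The same kind of canister, second in the lane, resting against the front one.
- can_rear: The same kind of canister, third in the lane.
- cup: Specimen cup with grey lid, 52 mm diameter, 62 mm high, origin under its centre; stands beyond the trough's end stop. Bystander.
- dropper: Dropper bottle, 25 mm diameter, 71 mm high, origin under its centre; stands beside the lane on the -y side, behind the berth. Bystander.
- spare_rinse: Plastic bottle, 60 mm diameter, 195 mm high, origin under its centre; stands to the left of the rack. Bystander.

How it is judged:
On the way, in this order (a step that is already met when the one before it is completed fails the run):
1. the gate is swung open, with the front canister still in the berth (value of joint gate above 1.3 rad and distance between can_front and berth below 0.03 m), for 0.1 s.
2. the front canister lies home in the trough and the other two have rolled down one place (distance between can_front and outfeed_home below 0.012 m and distance between can_mid and berth below 0.012 m and distance between can_rear and second_place below 0.015 m), for 0.2 s.
3. the gate is shut again (value of joint gate below 0.15 rad), for 0.2 s.
At the end, for the whole second after the job is handed in: The former front canister lies in the trough within 12 mm of its home place at the end stop and within 0.12 rad of the trough's line; the second lies within 12 mm of the berth and the third within 15 mm of the second place; the gate is within 0.15 rad of shut; all at rest (all of step 2 and angle between the y axis of can_front and the y axis of feed_rack, either way round below 0.12 rad and value of joint gate below 0.15 rad and linear speed of each of can_front, can_mid, can_rear below 0.02 m/s); the robot touches nothing.
It fails at once if the front canister is lifted off the floor of berth or trough by more than 25 mm, or falls off the rack (z of can_front in the frame of berth above 0.025 m or z of can_front in the frame of berth below -0.02 m).
It fails at once if one of the other canisters is pushed 30 mm or more out of the lane or lifted out of it (y of any of can_mid, can_rear in the frame of berth above 0.03 m or y of can_mid in the frame of berth below -0.03 m or z of can_mid in the frame of second_place above 0.03 m or z of can_rear in the frame of second_place above 0.035 m).
It fails at once if a bystander is moved by more than 30 mm (distance of any of cup, dropper, spare_rinse from where it was at the start of the episode above 0.03 m).
It also fails if it takes over 64 s, if anything falls off the work surface, if the arm or the gripper's body presses on something with over 40 N, if the wrist force passes 120 N, or if a joint passes its speed limit or range.

### The arm

A 6-joint arm with a two-finger parallel gripper is mounted at the origin on the work surface; the furniture and walls round the work are solid. World frame = base frame: x ahead of the robot, y to its left, z up, the work surface at z = 0. Lengths are in m, angles in rad, forces in N, time in s.
With the tool pointing down it reaches from about 0.225 to 0.725 m from the base axis. Payload 3.1 kg.
Tool frame: the origin (TCP) lies at the very end of the fingers, on their centre line; the grasp point (between the pads) lies 19 mm behind it; z points along the fingers, y is the line along which they close (so a half turn about z gives the same grasp; the last joint's range is limited). The gripper opens to 85 mm and grips with 20 to 120 N. Pads are 22 mm wide; open, the fingers measure 114 mm over their backs; the gripper's body (76 mm by 85 mm) begins 54 mm behind the grasp point. The pads swing forward as they close: fully open they stand 13 mm farther back than shut.
Start: joints at [1.221, 0.048, 0.099, 1.622, 0, 1.443], TCP at [0.116, 0.512, 0.231] pointing down, gripper open.
Joint ranges: [-2.91, 2.91], [-0.99, 1.94], [-1.21, 1.42], [-2.12, 2.29], [-1.49, 1.47], [-3.14, 3.14]. Speed limits (rad/s): [2.79, 2.79, 3.14, 3.14, 3.14, 3.14].

### API

Orientations are given as a 3x3 rotation matrix whose columns are the frame's x, y, z axes.
In Python, from workcell import monitor, cams, job_done gives the robot as it stands.
- The arm moves only by the tool apply_moves, never from a script. Its arguments are lists of equal length, an entry for each row: "offset": the shift along the world's x, y, z in units of 30 mm (1.0 is 30 mm), a list of three; "spin": the turn about the world's z in units of 6 degrees (1.0 is 6 degrees); "gripper": the closure in counts, from 0 (fully open) to 255 (shut). In form: {"offset": [[x, y, z], ...], "spin": [spin, ...], "gripper": [gripper, ...]}. A call has 1 to 12 rows; each row is the pose to reach, as a shift and turn from the pose commanded when the call began; what a row does not reach only later rows make up. A row lasts 1/12 s, in which the tool goes at most 41.7 mm and 7.16 degrees, less where a joint would pass 70% of its speed; a pose out of reach is approached as far as the arm can. A call with a gripper value outside its range is refused whole. The fingers move at their own pace and stop on an object; the grip force is fixed at half the most. Time passes only in rows, so rows that repeat a pose let the fingers close. It gives the time, the measured TCP pose, the force, the opening and the grip force at its end, in the units of the state.
- monitor.sense(): the state, without advancing time (a new reading comes with each control period).
- cams.snapshot(name): name is "side" or "top" or "wrist"; returns a dict with "frame" (420x560x3 uint8, blue, green, red), "fx", "fy", "cx", "cy" (pixels), "dist_coeffs" ([k1, k2, p1, p2, k3] as OpenCV has them; the pictures are not rectified), "rvec" (rotation vector, rad) and "tvec" (3), from world to camera coordinates, as OpenCV has them. Camera axes: x right, y down, z forward; pixel columns grow to the right and rows downward; lengths in m; the calibration is good to about 2 mm. A picture is of the moment at which its call begins. There is no depth.
- job_done(): hands the job in; it is judged then, once.
The state is a dict: "time_s": time; "joints": joint angles; "dq": joint speeds; "joint_efforts": joint torques, N m; "tool_pos": TCP position; "tool_rot": TCP orientation; "contact_force": force on the tool from outside, world axes, zero at the start; "torque": the same for the moment, N m; "width": finger opening in m; "grip_force": force on a finger pad.
Only numpy, scipy, OpenCV 4.12 (cv2) and the standard library are available. Lean on these libraries where they do the work, as an engineer would, in place of code of your own. Each camera call takes 0.05 s, during which the arm holds its last target. There are 200 camera calls.

## Working session

There is one attempt and no reset: what is moved stays moved. The work goes in short steps, Python scripts to look and compute and a tool call to move; the robot and the scene stay as the last step left them, time stands still between calls to the robot, and variables do not carry over. Pictures are saved under pics/ and viewed, at most 10 in all, crops included, and the job is handed in when it is done.

Besides the shell and the picture viewer there is one more tool, called as a command line: name --pt "numbers of a row" for each row, then --argument value for the rest. apply_moves: Moves the arm, as the interface text tells. Its arguments: {"type":"object","properties":{"offset":{"type":"array"},"spin":{"type":"array"},"gripper":{"type":"array"}},"required":["offset","spin","gripper"]}

```bash
mkdir -p pics; ls; python3 - <<'E'
from workcell import monitor,cams
import cv2,pickle
for n in("top","side"):
    d=cams.snapshot(n); cv2.imwrite(f"pics/{n}0.png",d["frame"]); pickle.dump(d,open(f"{n}0.pkl","wb"))
s=monitor.sense(); print(s["time_s"],s["tool_pos"],s["tool_rot"],s["width"])
E
```

```text
pics
0.1 [0.11530348 0.51161116 0.2302371 ] [[-9.75509767e-01  2.19954833e-01 -7.52479658e-04]
 [ 2.19955927e-01  9.75507737e-01 -2.01112315e-03]
 [ 2.91693473e-04 -2.12738263e-03 -9.99997695e-01]] 0.08514862084948387
```

View pics/top0.png

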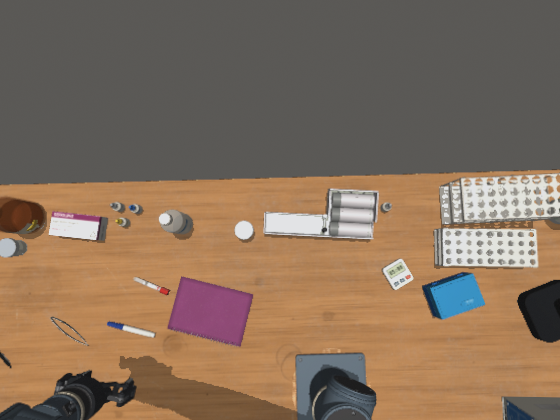

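View pics/side0.png

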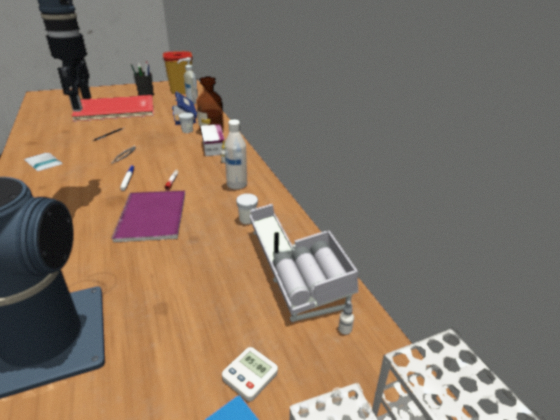

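The top view shows the rack at about px (264-378, 188-240): lane on the right, trough running left, cup at (244,231), dropper at (387,207), peg near (324,230). I'll enlarge it.

```bash
python3 - <<'E'
import cv2,pickle
d=pickle.load(open("top0.pkl","rb"));s=pickle.load(open("side0.pkl","rb"))
a=cv2.resize(d["frame"][180:250,255:395],None,fx=5.7,fy=5.7,interpolation=cv2.INTER_CUBIC)
cv2.imwrite("pics/c1.png",a)
b=cv2.resize(s["frame"][195:345,225:375],None,fx=4,fy=4,interpolation=cv2.INTER_CUBIC)
cv2.imwrite("pics/c2.png",b)
E
```

```text
(no output)
```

View pics/c1.png

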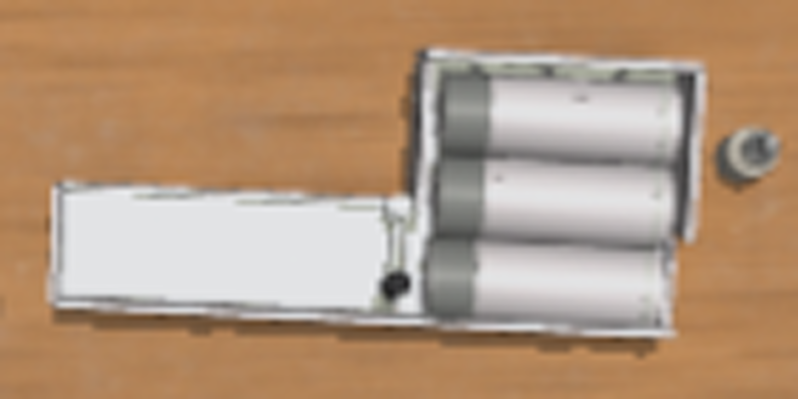

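View pics/c2.png

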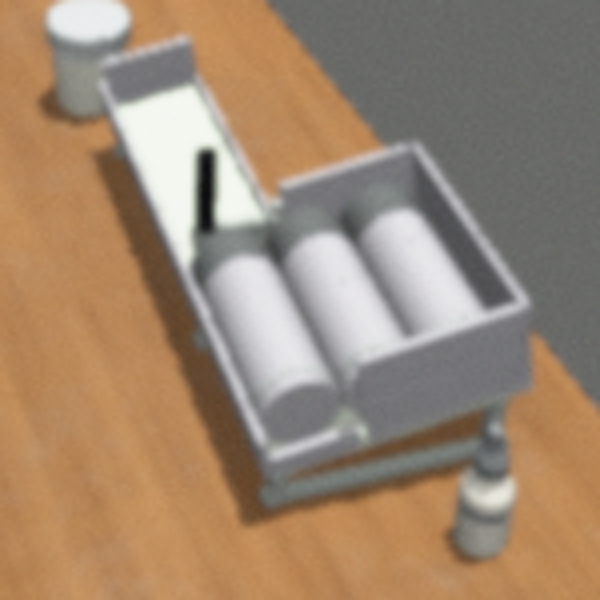

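The crops show rack wall corners, plate corners and the black peg top clearly (c1: peg (397,284), corners (670,335), (52,308), (705,62), (428,50); c2: peg (207,152), front corner (268,462), back corners (527,303), (413,147)). Fit the rack pose and gate angle.

```bash
cat > h.py <<'E'
import cv2,numpy as np
def proj(d,P):
    return cv2.projectPoints(np.float64(P).reshape(-1,1,3),np.float64(d["rvec"]),np.float64(d["tvec"]),np.array([[d["fx"],0,d["cx"]],[0,d["fy"],d["cy"]],[0,0,1]]),np.float64(d["dist_coeffs"]))[0][:,0]
def R2W(p,P):
    P=np.atleast_2d(np.float64(P)); c,s=np.cos(p[2]),np.sin(p[2])
    return np.c_[p[0]+c*P[:,0]-s*P[:,1],p[1]+s*P[:,0]+c*P[:,1],P[:,2]]
E
python3 - <<'E'
from h import *; import pickle
from scipy.optimize import least_squares
d=pickle.load(open("top0.pkl","rb"));s=pickle.load(open("side0.pkl","rb"))
T=[((670,335),(-4,-66,51)),((52,308),(-4,238,64)),((60,182),(53,238,66)),((705,62),(130,-65,101)),((428,50),(130,65,101)),((687,240),(46,-65,87))]
S=[((268,462),(-4,-66,51)),((103,85),(-4,236,64)),((188,40),(53,236,66)),((527,303),(130,-65,101)),((413,147),(130,65,101))]
def pk(q): return np.array([[48-38*np.cos(q),71+38*np.sin(q),110]])/1e3
uT=(np.array([t[0] for t in T]+[(397,282)])+.5)/5.7-.5+[255,180]
uS=(np.array([t[0] for t in S]+[(207,152)])+.5)/4-.5+[225,195]
PT=np.array([t[1] for t in T])/1e3; PS=np.array([t[1] for t in S])/1e3
def f(p): return np.r_[(proj(d,R2W(p,np.r_[PT,pk(p[3])]))-uT).ravel(),(proj(s,R2W(p,np.r_[PS,pk(p[3])]))-uS).ravel()]
r=least_squares(f,[.4,0,0,0],loss="soft_l1")
p=r.x;print(p.round(4));print(f(p).reshape(-1,2).round(1))
np.save("p.npy",p)
print("peg",R2W(p,pk(p[3])),"hinge",R2W(p,[.048,.071,.11]),"berth",R2W(p,[.017,0,.053]),"home",R2W(p,[.017,.178,.053]))
E
```

```text
[ 0.4161 -0.0637 -0.0865  0.1182]
[[ 1.1  1.7]
 [-0.7 -0.3]
 [-0.9  1. ]
 [ 0.6 -1.1]
 [ 0.5 -1.8]
 [ 1.4 -0.6]
 [ 0.1  1.8]
 [-3.6 -3.6]
 [-1.5 -5.5]
 [ 0.6  1.5]
 [ 3.4  0.2]
 [ 3.5 -1.8]
 [-2.6 -0.1]]
peg [[0.43281865 0.01065366 0.11      ]] hinge [[0.47002525 0.00292909 0.11      ]] berth [[ 0.43300819 -0.06512777  0.053     ]] home [[0.4483837  0.11220692 0.053     ]]
```

apply_moves --pt "3 -6 3.3" --pt "9.5 -17 3.3" --pt "9.5 -17 3.3" --pt "9.5 -17 3.3" --pt "9.5 -17 3.3" --pt "9.5 -17 3.3" --pt "9.5 -17 3.3" --pt "9.5 -17 3.3" --pt "9.5 -17 3.3" --pt "9.5 -17 3.3" --pt "9.5 -17 3.3" --pt "9.5 -17 3.3" --spin '[0,1.3,1.3,1.3,1.3,1.3,1.3,1.3,1.3,1.3,1.3,1.3]' --gripper '[255,255,255,255,255,255,255,255,255,255,255,255]'

```text
time_s: 1.1
tool_pos: [0.3537, 0.0838, 0.3162]
tool_rot: [[-0.996, 0.086, 0.0], [0.086, 0.996, 0.0], [-0.0, 0.0, -1.0]]
contact_force: [1.0, 1.9, 0.5]
width: -0.0001
grip_force: 0.0
```

apply_moves --pt "0.5 -1.5 0" --pt "0.5 -1.5 0" --pt "0.5 -1.5 0" --pt "0.5 -1.5 0" --spin '[0,0,0,0]' --gripper '[255,255,255,255]'

```text
time_s: 1.43
tool_pos: [0.3681, 0.0408, 0.3157]
tool_rot: [[-0.996, 0.087, -0.002], [0.087, 0.996, 0.001], [0.002, 0.001, -1.0]]
contact_force: [0.1, 0.5, -0.4]
width: -0.0001
grip_force: 0.0
```

```bash
python3 - <<'E'
from workcell import monitor,cams
import cv2,pickle
d=cams.snapshot("wrist"); pickle.dump(d,open("w1.pkl","wb"))
cv2.imwrite("pics/w1.png",cv2.resize(d["frame"],(800,600),interpolation=cv2.INTER_CUBIC))
s=monitor.sense(); print(s["time_s"],s["tool_pos"])
E
```

```text
1.4833 [0.36789753 0.04151324 0.31590434]
```

View pics/w1.png

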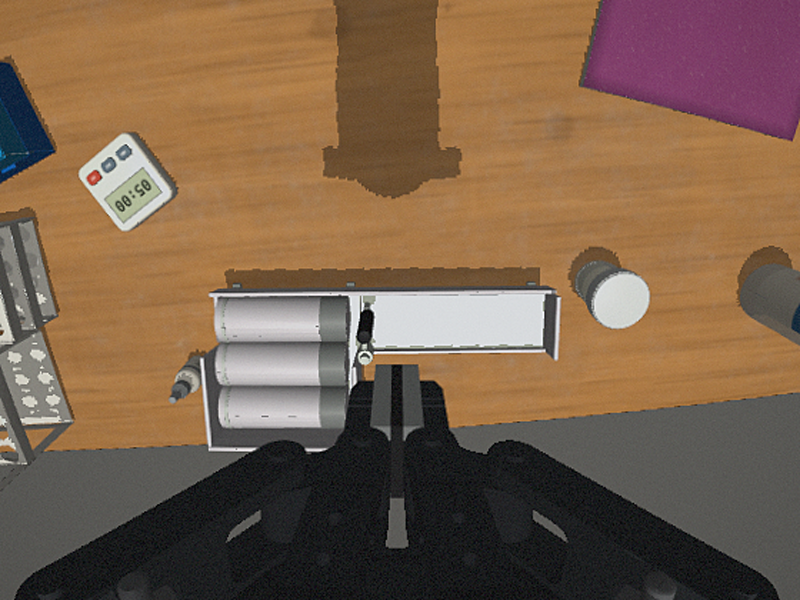

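The wrist view shows the whole rack: front wall y≈291 px from x=210 to 558, peg from (370,308) leaning to top (364,343), hinge post at (365,357), dropper (185,385), cup top (620,300). Enlarge.

```bash
python3 - <<'E'
import cv2,pickle
d=pickle.load(open("w1.pkl","rb"))
a=cv2.resize(d["frame"][185:325,135:405],None,fx=2.96,fy=4,interpolation=cv2.INTER_CUBIC)
cv2.imwrite("pics/c3.png",a)
E
```

```text
(no output)
```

View pics/c3.png

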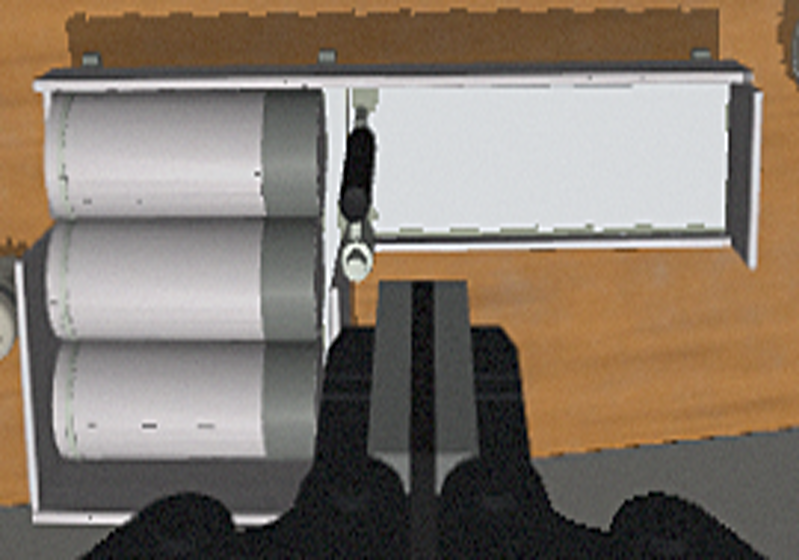

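The crop shows front wall top from (36,84) to (748,78), plate top (757,90)–(752,268), side wall top (18,262)–(35,520), peg top (355,203), hinge post top (357,262).

```bash
python3 - <<'E'
from h import *; import pickle
from scipy.optimize import least_squares
d=pickle.load(open("w1.pkl","rb"))
T=[((36,84),(-2,-66,51)),((757,90),(0,236,64)),((752,268),(53,236,72)),((18,262),(46,-63,87)),((35,519),(126,-63,100)),((728,88),(0,234,30.5)),((357,262),(48,71,82))]
u=(np.array([t[0] for t in T]+[(355,203)])+.5)/[2.96,4]-.5+[135,185]
P=np.array([t[1] for t in T])/1e3
def pk(q): return np.array([[48-38*np.cos(q),71+38*np.sin(q),110]])/1e3
def f(p): 
    Q=P.copy();Q[-1,2]=p[4]
    return (proj(d,R2W(p,np.r_[Q,pk(p[3])]))-u).ravel()
r=least_squares(f,[.4,0,0,0,.08],loss="soft_l1")
p=r.x;print(p.round(4));print(f(p).reshape(-1,2).round(1)); np.save("p.npy",p)
print("peg",R2W(p,pk(p[3])),"hinge",R2W(p,[.048,.071,.11]),"berth",R2W(p,[.017,0,.053]),"home",R2W(p,[.017,.178,.053]))
t=pickle.load(open("top0.pkl","rb"));k=proj(t,R2W(p,np.r_[P,pk(p[3])]));print(((k-[255,180]+.5)*5.7-.5).round())
E
```

```text
[ 0.4169 -0.0636 -0.0855  0.0934  0.0744]
[[-2.6 -0.9]
 [ 1.   2.2]
 [ 0.2  0.6]
 [ 0.2  2.5]
 [-0.4  1.4]
 [ 1.3 -5.7]
 [-1.  -0.1]
 [ 0.1 -2.8]]
peg [[0.43341341 0.00975959 0.11      ]] hinge [[0.4708074  0.00300018 0.11      ]] berth [[ 0.43385965 -0.06509434  0.053     ]] home [[0.44905459 0.11225592 0.053     ]]
[[677. 339.]
 [ 52. 297.]
 [ 59. 186.]
 [690. 234.]
 [703.  62.]
 [ 59. 300.]
 [405. 214.]
 [400. 291.]]
```

apply_moves --pt "2.2 -2.1 0" --pt "2.2 -2.1 0" --pt "2.2 -2.1 -3" --pt "2.2 -2.1 -5.8" --pt "2.2 -2.1 -5.8" --pt "2.2 -2.1 -5.8" --pt "2.2 -2.1 -5.8" --pt "2.2 -2.1 -7.6" --pt "2.2 -2.1 -7.6" --pt "2.2 -2.1 -7.6" --pt "2.2 -2.1 -7.6" --spin '[0,0,0,0,0,0,0,0,0,0,0]' --gripper '[255,255,255,255,255,255,255,255,255,255,255]'

```text
time_s: 2.4
tool_pos: [0.435, -0.021, 0.0897]
tool_rot: [[-0.997, 0.083, 0.001], [0.083, 0.997, -0.0], [-0.001, 0.0, -1.0]]
contact_force: [-0.3, -0.3, 0.9]
width: 0.0002
grip_force: 0.0
```

```bash
python3 - <<'E'
from workcell import monitor,cams
import cv2,pickle
d=cams.snapshot("wrist"); pickle.dump(d,open("w2.pkl","wb"))
cv2.imwrite("pics/w2.png",cv2.resize(d["frame"],(800,600),interpolation=cv2.INTER_CUBIC))
s=monitor.sense(); print(s["time_s"],s["tool_pos"],s["contact_force"])
E
```

```text
2.45 [ 0.43619966 -0.02155517  0.0909677 ] [ 0.25008411 -0.12332897  0.42518193]
```

View pics/w2.png

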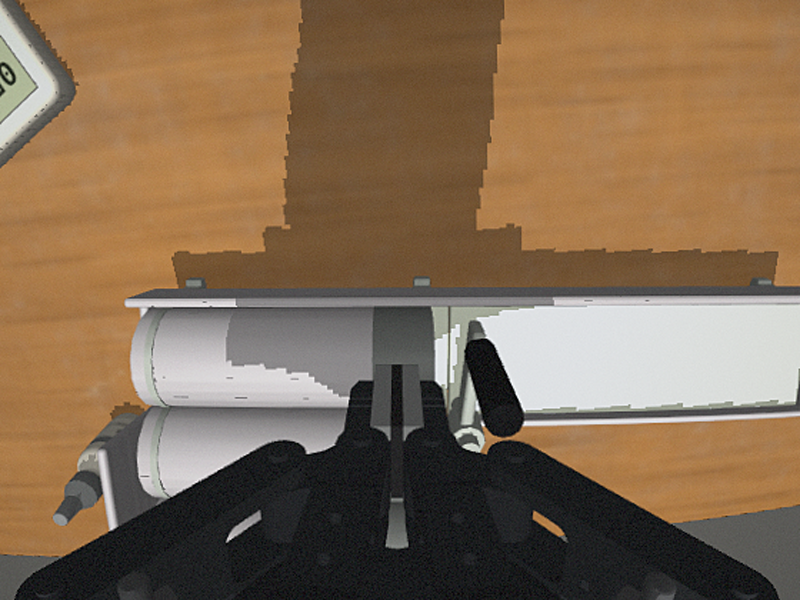

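Wrist view: closed fingertips at (397,365), peg foot (474,340) leaning to top (505,420), front wall end (133,301), wall corner (103,450), hinge post top (468,438). Back-project them.

```bash
cat >> h.py <<'E'
def back(d,uv,z):
    K=np.array([[d["fx"],0,d["cx"]],[0,d["fy"],d["cy"]],[0,0,1]])
    n=cv2.undistortPoints(np.float64(uv).reshape(-1,1,2),K,np.float64(d["dist_coeffs"]))[:,0]
    R=cv2.Rodrigues(np.float64(d["rvec"]))[0];t=np.float64(d["tvec"]).ravel()
    c=-R.T@t;r=np.c_[n,np.ones(len(n))]@R
    return c+r*((np.atleast_1d(z)-c[2])/r[:,2])[:,None]
E
python3 - <<'E'
from h import *; import pickle
d=pickle.load(open("w2.pkl","rb"))
uv=np.array([(505,420),(475,345),(135,299),(103,450),(468,438),(397,365),(372,365),(421,365),(430,301)])
z=[.110,.064,.051,.087,.08,.091,.091,.091,.051]
W=back(d,(uv+.5)*.7-.5,z)
p=np.load("p.npy");c,s=np.cos(-p[2]),np.sin(-p[2])
D=W-[.4169,-.0636,0]
for w,x in zip(W,D): print(w.round(4),(1e3*np.array([c*x[0]-s*x[1],s*x[0]+c*x[1]])).round(1))
E
```

```text
[0.4365 0.0086 0.11  ] [13.4 73.6]
[0.4341 0.0069 0.064 ] [11.1 71.7]
[ 0.4101 -0.1227  0.051 ] [ -1.7 -59.5]
[ 0.4543 -0.1287  0.087 ] [ 42.8 -61.7]
[0.4628 0.0012 0.08  ] [40.2 68.5]
[ 0.4262 -0.0211  0.091 ] [ 5.6 43.1]
[ 0.4256 -0.0289  0.091 ] [ 5.7 35.3]
[ 0.4268 -0.0137  0.091 ] [ 5.6 50.6]
[ 0.4203 -0.008   0.051 ] [-1.4 55.7]
```

apply_moves --pt "0.0 0.3 -0.15" --pt "0.05 0.6 -0.15" --pt "0.15 0.8 -0.15" --pt "0.25 1.0 -0.15" --pt "0.32 1.2 -0.15" --pt "0.39 1.39 -0.15" --pt "0.39 1.39 -0.15" --spin '[0,0,0,0,0,0,0]' --gripper '[255,255,255,255,255,255,255]'

```text
time_s: 3.03
tool_pos: [0.4486, 0.0187, 0.0845]
tool_rot: [[-0.996, 0.086, 0.004], [0.086, 0.996, -0.004], [-0.005, -0.004, -1.0]]
contact_force: [1.9, -3.3, -0.5]
width: -0.0001
grip_force: 2.0
```

```bash
python3 - <<'E'
from workcell import monitor,cams
import cv2,pickle
d=cams.snapshot("wrist"); pickle.dump(d,open("w3.pkl","wb"))
cv2.imwrite("pics/w3.png",cv2.resize(d["frame"],(800,600),interpolation=cv2.INTER_CUBIC))
s=monitor.sense(); print(s["time_s"],s["tool_pos"],s["contact_force"])
E
```

```text
3.0833 [0.4481605 0.0187113 0.0844493] [ 1.19751702 -3.77637363  0.27082621]
```

View pics/w3.png

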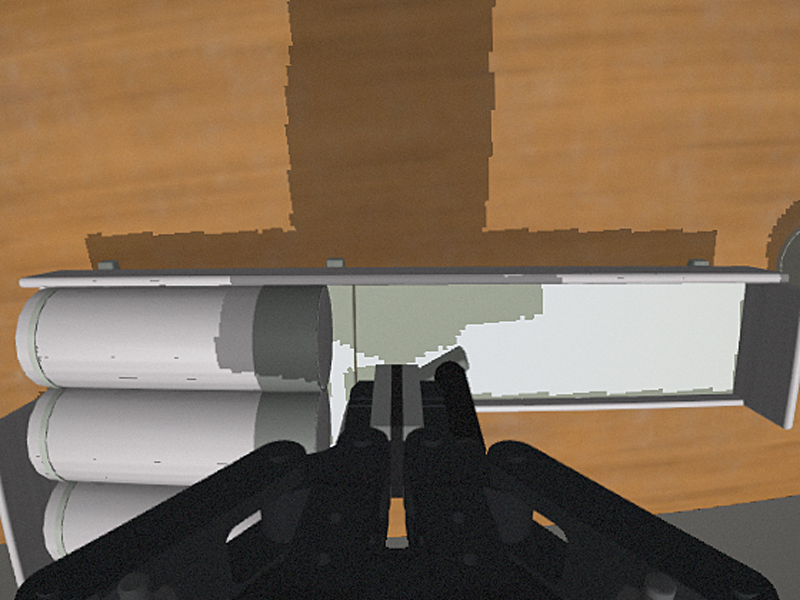

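Gate is part open (~1 rad): peg at (450,372) touching the finger's +y side. Next go round to its -x side and push +x.

apply_moves --pt "-0.4 -0.05 0" --pt "-0.74 -0.05 0" --pt "-0.74 -0.05 0" --pt "-0.7 0.4 0" --pt "-0.67 0.76 0" --pt "-0.67 0.76 0" --pt "-0.3 0.74 0" --pt "0 0.71 0" --pt "0.25 0.68 0" --pt "0.46 0.66 0" --pt "0.46 0.66 0" --pt "0.46 0.66 0" --spin '[0,0,0,0,0,0,0,0,0,0,0,0]' --gripper '[255,255,255,255,255,255,255,255,255,255,255,255]'

```text
time_s: 4.08
tool_pos: [0.4605, 0.0388, 0.0837]
tool_rot: [[-0.996, 0.086, 0.0], [0.086, 0.996, -0.001], [-0.0, -0.001, -1.0]]
contact_force: [-0.2, -0.4, -0.5]
width: -0.0004
grip_force: 0.0
```

```bash
python3 - <<'E'
from workcell import monitor,cams
import cv2,pickle
d=cams.snapshot("wrist"); pickle.dump(d,open("w4.pkl","wb"))
cv2.imwrite("pics/w4.png",cv2.resize(d["frame"],(800,600),interpolation=cv2.INTER_CUBIC))
s=monitor.sense(); print(s["time_s"],s["tool_pos"],s["contact_force"])
E
```

```text
4.1333 [0.46016389 0.03887782 0.08369573] [ 0.01634373  0.25134028 -0.07421795]
```

View pics/w4.png

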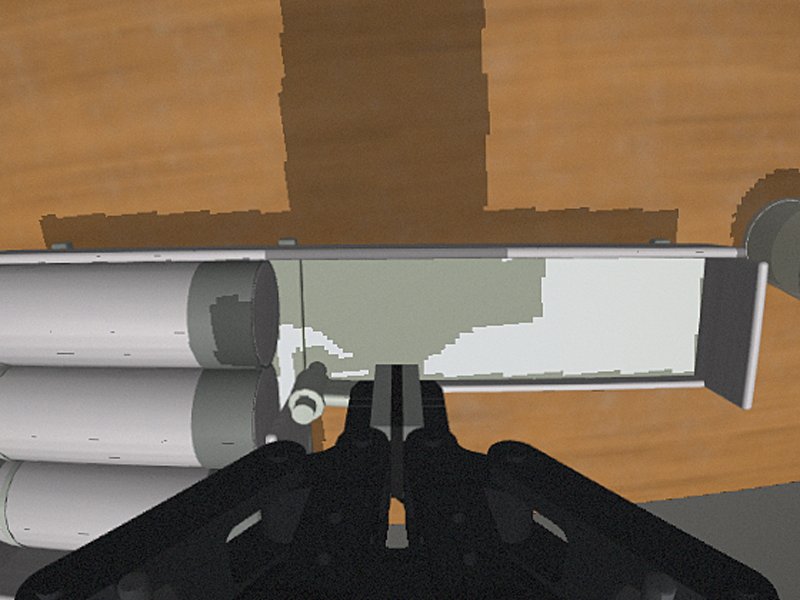

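apply_moves --pt "-0.3 0 0" --pt "-0.3 0 2.5" --pt "-0.3 0 2.5" --pt "-1.1 -6.2 2.5" --pt "-1.1 -6.2 2.5" --pt "-1.1 -6.2 2.5" --pt "-1.1 -6.2 2.5" --pt "-1.1 -6.2 2.5" --pt "-1.1 -6.2 2.5" --pt "-1.1 -6.2 2.5" --pt "-1.1 -6.2 2.5" --spin '[0,0,0,0,0,0,0,0,0,0,0]' --gripper '[255,255,255,255,255,255,255,255,255,255,255]'

```text
time_s: 5.05
tool_pos: [0.4264, -0.146, 0.1587]
tool_rot: [[-0.996, 0.086, -0.0], [0.086, 0.996, 0.001], [0.0, 0.001, -1.0]]
contact_force: [-0.0, -0.7, -0.5]
width: -0.0001
grip_force: 0.0
```

```bash
cat > look.py <<'E'
import sys
from workcell import monitor,cams
from h import *
def gate(names=("top","wrist","side"),show=None):
    p=np.load("p.npy")[:3]
    s=monitor.sense(); print(s["time_s"],s["tool_pos"].round(4) if hasattr(s["tool_pos"],"round") else s["tool_pos"],np.round(s["contact_force"],1))
    qs=np.arange(-.3,1.95,.1)
    for n in names:
        d=cams.snapshot(n); g=d["frame"].max(2).astype(float)
        if show==n: cv2.imwrite("pics/last.png",d["frame"])
        v=[]
        for q in qs:
            P=[[.048-.038*np.cos(q),.071+.038*np.sin(q),z] for z in np.linspace(.08,.107,7)]
            u=proj(d,R2W(p,P)).round().astype(int); u=np.clip(u,0,[559,419]); v.append(int(g[u[:,1],u[:,0]].mean()))
        print(n,dict(zip(qs.round(1).tolist(),v)))
    return
E
python3 -c "
import look;look.gate(show='wrist')"
```

```text
5.05 [ 0.4264 -0.146   0.1587] [-0.  -0.7 -0.5]
top {-0.3: 122, -0.2: 180, -0.1: 236, 0.0: 227, 0.1: 237, 0.2: 237, 0.3: 237, 0.4: 238, 0.5: 238, 0.6: 238, 0.7: 238, 0.8: 238, 0.9: 238, 1.0: 238, 1.1: 238, 1.2: 235, 1.3: 227, 1.4: 192, 1.5: 136, 1.6: 58, 1.7: 62, 1.8: 63, 1.9: 118}
wrist {-0.3: 220, -0.2: 216, -0.1: 216, 0.0: 216, 0.1: 216, 0.2: 216, 0.3: 215, 0.4: 215, 0.5: 215, 0.6: 215, 0.7: 215, 0.8: 214, 0.9: 203, 1.0: 181, 1.1: 170, 1.2: 159, 1.3: 154, 1.4: 162, 1.5: 166, 1.6: 23, 1.7: 25, 1.8: 20, 1.9: 135}
side {-0.3: 252, -0.2: 253, -0.1: 252, 0.0: 252, 0.1: 253, 0.2: 253, 0.3: 253, 0.4: 253, 0.5: 253, 0.6: 252, 0.7: 253, 0.8: 252, 0.9: 251, 1.0: 245, 1.1: 231, 1.2: 219, 1.3: 208, 1.4: 209, 1.5: 175, 1.6: 89, 1.7: 25, 1.8: 48, 1.9: 80}
```

apply_moves --pt "0 -0.1 0" --pt "0 -0.1 -1.2" --pt "0 -0.1 -2.4" --pt "0 -0.1 -3.2" --pt "0 -0.1 -3.6" --pt "0 -0.1 -3.6" --pt "0 -0.1 -3.6" --spin '[0,0,0,0,0,0,0]' --gripper '[255,255,255,255,255,255,255]'

```text
time_s: 5.78
tool_pos: [0.4264, -0.149, 0.0501]
tool_rot: [[-0.996, 0.084, -0.002], [0.084, 0.996, 0.001], [0.002, 0.001, -1.0]]
contact_force: [0.5, -0.0, 0.9]
width: 0.0002
grip_force: 0.0
```

apply_moves --pt "0.02 0.2 0" --pt "0.034 0.4 0" --pt "0.05 0.6 0" --pt "0.07 0.8 0" --pt "0.085 1.0 0" --pt "0.1 1.2 0" --pt "0.12 1.4 0" --pt "0.136 1.6 0" --pt "0.15 1.8 0" --pt "0.17 2.0 0" --spin '[0,0,0,0,0,0,0,0,0,0]' --gripper '[255,255,255,255,255,255,255,255,255,255]'

```text
time_s: 6.62
tool_pos: [0.4319, -0.0891, 0.0506]
tool_rot: [[-0.996, 0.086, -0.0], [0.086, 0.996, -0.0], [0.0, -0.0, -1.0]]
contact_force: [-0.9, -2.1, 0.8]
width: 0.0002
grip_force: 1.2
```

apply_moves --pt "0.02 0.25 0" --pt "0.04 0.5 0" --pt "0.06 0.75 0" --pt "0.085 1.0 0" --pt "0.1 1.25 0" --pt "0.13 1.5 0" --pt "0.15 1.75 0" --pt "0.17 2.0 0" --pt "0.19 2.25 0" --pt "0.21 2.5 0" --pt "0.23 2.75 0" --pt "0.25 3.0 0" --spin '[0,0,0,0,0,0,0,0,0,0,0,0]' --gripper '[255,255,255,255,255,255,255,255,255,255,255,255]'

```text
time_s: 7.62
tool_pos: [0.4393, 0.001, 0.0505]
tool_rot: [[-0.996, 0.086, -0.001], [0.086, 0.996, 0.0], [0.001, -0.0, -1.0]]
contact_force: [-0.6, -0.5, 1.4]
width: -0.0002
grip_force: 0.7
```

```bash
python3 -c "
import look;look.gate(('wrist',),show='wrist')"
```

```text
7.6167 [0.4393 0.001  0.0505] [-0.6 -0.5  1.4]
wrist {-0.3: 42, -0.2: 57, -0.1: 52, 0.0: 38, 0.1: 34, 0.2: 33, 0.3: 80, 0.4: 82, 0.5: 58, 0.6: 44, 0.7: 38, 0.8: 36, 0.9: 31, 1.0: 27, 1.1: 32, 1.2: 29, 1.3: 32, 1.4: 32, 1.5: 30, 1.6: 32, 1.7: 34, 1.8: 28, 1.9: 28}
```

View pics/last.png

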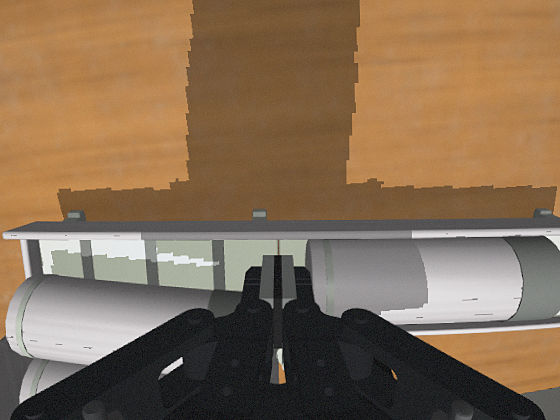

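The front canister is moving along the trough ahead of the finger (its near end at px 308, finger at 295). Can_mid leans on the finger's back, slightly skewed. Continue.

apply_moves --pt "0.02 0.2 0" --pt "0.04 0.4 0" --pt "0.05 0.6 0" --pt "0.07 0.8 0" --pt "0.085 1.0 0" --pt "0.1 1.15 0" --pt "0.11 1.25 0" --pt "0.11 1.35 0" --pt "0.12 1.4 0" --pt "0.12 1.4 0" --spin '[0,0,0,0,0,0,0,0,0,0]' --gripper '[255,255,255,255,255,255,255,255,255,255]'

```text
time_s: 8.5
tool_pos: [0.4432, 0.0427, 0.0507]
tool_rot: [[-0.996, 0.085, 0.0], [0.085, 0.996, 0.001], [0.0, 0.001, -1.0]]
contact_force: [-0.4, 0.4, 0.3]
width: 0.0002
grip_force: 0.0
```

```bash
python3 - <<'E'
from workcell import monitor,cams
import cv2
a=cams.snapshot("wrist")["frame"];b=cams.snapshot("top")["frame"][180:250,255:395]
b=cv2.resize(b,(560,280),interpolation=cv2.INTER_CUBIC)
cv2.imwrite("pics/w6.png",cv2.resize(cv2.vconcat([a[100:400],b]),None,fx=1.0,fy=1.0))
s=monitor.sense(); print(s["time_s"],s["tool_pos"],s["contact_force"])
E
```

```text
8.6 [0.44323251 0.04249303 0.05071036] [ 0.40075326  0.20776196 -0.00451704]
```

I have used all ten views, so the rest is by force and image code. Pushing on slowly until the end stop is felt.

apply_moves --pt "0.005 0.07 0" --pt "0.01 0.14 0" --pt "0.015 0.2 0" --pt "0.015 0.2 0" --spin '[0,0,0,0]' --gripper '[255,255,255,255]'

```text
time_s: 8.93
tool_pos: [0.4433, 0.0438, 0.0509]
tool_rot: [[-0.996, 0.088, -0.001], [0.088, 0.996, -0.011], [-0.0, -0.011, -1.0]]
contact_force: [-1.5, -12.6, 1.1]
width: 0.0002
grip_force: 6.1
```

```bash
cat > ends.py <<'E'
# along-canister brightness profile in the top view: rack line at canister top, world->rack y (mm)
from workcell import cams,monitor
from h import *
p=np.load("p.npy")[:3]
def prof(d,x,z,ys):
    u=proj(d,R2W(p,[[x,y/1e3,z] for y in ys])); g=d["frame"].astype(np.float32)
    return cv2.remap(g,np.float32(u[:,:1]),np.float32(u[:,1:]),cv2.INTER_LINEAR)[:,0].mean(1).astype(int)
if __name__=="__main__":
    s=monitor.sense();print(s["time_s"],np.round(s["tool_pos"],4),np.round(s["contact_force"],1))
    for n in("top","side"):
        d=cams.snapshot(n); ys=np.arange(100,245,4)
        print(n,"trough",dict(zip(ys.tolist(),prof(d,.017,.073,ys).tolist())))
        ys=np.arange(-76,80,6)
        print(n,"berth",dict(zip(ys.tolist(),prof(d,.017,.073,ys).tolist())))
        xs=np.arange(-.006,.132,.006)
        for y in(-40,0,30):print(n,"across y",y,{int(1e3*x):int(prof(d,x,.073+.16*(x-.017),[y])[0]) for x in xs})
E
python3 ends.py
```

```text
8.9333 [0.4433 0.0438 0.0509] [ -1.5 -12.6   1.1]
top trough {100: 109, 104: 105, 108: 103, 112: 123, 116: 114, 120: 79, 124: 116, 128: 122, 132: 97, 136: 58, 140: 46, 144: 31, 148: 56, 152: 92, 156: 63, 160: 61, 164: 90, 168: 77, 172: 187, 176: 229, 180: 228, 184: 225, 188: 204, 192: 211, 196: 228, 200: 228, 204: 228, 208: 224, 212: 186, 216: 157, 220: 157, 224: 158, 228: 159, 232: 167, 236: 189, 240: 136, 244: 140}
top berth {-76: 132, -70: 134, -64: 134, -58: 174, -52: 180, -46: 218, -40: 223, -34: 223, -28: 222, -22: 221, -16: 220, -10: 219, -4: 142, 2: 121, 8: 82, 14: 121, 20: 98, 26: 104, 32: 109, 38: 112, 44: 113, 50: 119, 56: 123, 62: 127, 68: 131, 74: 133}
top across y -40 {-6: 93, 0: 186, 6: 167, 12: 208, 18: 225, 24: 225, 30: 213, 36: 176, 42: 135, 48: 191, 54: 217, 60: 229, 66: 223, 72: 199, 78: 187, 83: 231, 90: 232, 96: 232, 102: 232, 108: 205, 113: 172, 120: 167, 126: 196}
top across y 0 {-6: 126, 0: 132, 6: 130, 12: 121, 18: 122, 24: 121, 30: 121, 36: 123, 42: 115, 48: 118, 54: 112, 60: 108, 66: 119, 72: 124, 78: 130, 83: 175, 90: 196, 96: 219, 102: 232, 108: 211, 113
[... 832 characters left out ...]
: 169, 68: 179, 74: 169}
side across y -40 {-6: 203, 0: 150, 6: 209, 12: 233, 18: 238, 24: 237, 30: 224, 36: 139, 42: 184, 48: 224, 54: 236, 60: 239, 66: 234, 72: 211, 78: 230, 83: 230, 90: 230, 96: 174, 102: 144, 108: 120, 113: 90, 120: 91, 126: 152}
side across y 0 {-6: 204, 0: 132, 6: 190, 12: 228, 18: 237, 24: 238, 30: 228, 36: 157, 42: 162, 48: 212, 54: 233, 60: 237, 66: 236, 72: 221, 78: 235, 83: 234, 90: 233, 96: 171, 102: 143, 108: 112, 113: 91, 120: 91, 126: 153}
side across y 30 {-6: 161, 0: 92, 6: 142, 12: 210, 18: 232, 24: 233, 30: 214, 36: 123, 42: 94, 48: 167, 54: 216, 60: 230, 66: 229, 72: 172, 78: 127, 83: 127, 90: 129, 96: 128, 102: 128, 108: 122, 113: 92, 120: 89, 126: 160}
```

Contact 12.6 N at the stop; profile shows the cap at y≈212–234 and canisters at x≈18 and 60 in the lane. Retreat, go round to the far side of the peg.

apply_moves --pt "0 -0.35 0" --pt "0 -0.35 0" --pt "0 -0.35 1.2" --pt "0 -0.35 2.4" --pt "0 -0.35 3.3" --pt "1 -0.35 3.3" --pt "2.15 -0.35 3.3" --pt "2.15 -0.35 3.3" --pt "2.15 -0.35 2.2" --pt "2.15 -0.35 1.1" --pt "2.15 -0.35 1.1" --pt "2.15 -0.35 1.1" --spin '[0,0,0,0,0,0,0,0,0,0,0,0]' --gripper '[255,255,255,255,255,255,255,255,255,255,255,255]'

```text
time_s: 10.03
tool_pos: [0.505, 0.0383, 0.081]
tool_rot: [[-0.996, 0.085, -0.007], [0.085, 0.996, 0.001], [0.007, 0.001, -1.0]]
contact_force: [0.0, -0.2, 0.6]
width: -0.0003
grip_force: 0.0
```

```bash
python3 -c "
import look;look.gate(('side','wrist'))"; python3 ends.py | grep -v across
```

```text
10.0333 [0.505  0.0383 0.081 ] [ 0.  -0.2  0.6]
side {-0.3: 147, -0.2: 141, -0.1: 136, 0.0: 133, 0.1: 132, 0.2: 132, 0.3: 132, 0.4: 133, 0.5: 134, 0.6: 139, 0.7: 144, 0.8: 161, 0.9: 182, 1.0: 203, 1.1: 211, 1.2: 195, 1.3: 178, 1.4: 187, 1.5: 166, 1.6: 84, 1.7: 21, 1.8: 59, 1.9: 172}
wrist {-0.3: 111, -0.2: 96, -0.1: 91, 0.0: 95, 0.1: 138, 0.2: 151, 0.3: 149, 0.4: 160, 0.5: 160, 0.6: 160, 0.7: 161, 0.8: 161, 0.9: 161, 1.0: 161, 1.1: 162, 1.2: 161, 1.3: 117, 1.4: 55, 1.5: 25, 1.6: 18, 1.7: 28, 1.8: 27, 1.9: 55}
10.1333 [0.509  0.0379 0.0855] [0.1 0.4 1.2]
top trough {100: 103, 104: 99, 108: 94, 112: 87, 116: 78, 120: 66, 124: 80, 128: 142, 132: 153, 136: 154, 140: 155, 144: 155, 148: 174, 152: 230, 156: 230, 160: 230, 164: 230, 168: 229, 172: 229, 176: 229, 180: 229, 184: 225, 188: 205, 192: 211, 196: 229, 200: 229, 204: 229, 208: 227, 212: 198, 216: 157, 220: 158, 224: 158, 228: 159, 232: 167, 236: 189, 240: 136, 244: 140}
top berth {-76: 132, -70: 134, -64: 135, -58: 174, -52: 181, -46: 218, -40: 224, -34: 224, -28: 222, -22: 128, -16: 88, -10: 98, -4: 103, 2: 107, 8: 108, 14: 111, 20: 112, 26: 114, 32: 114, 38: 115, 44: 115, 50: 116, 56: 116, 62: 115, 68: 116, 74: 114}
side trough {100: 127, 104: 128, 108: 127, 112: 130, 116: 133, 120: 139, 124: 144, 128: 144, 132: 146, 136: 147, 140: 152, 144: 168, 148: 203, 152: 230, 156: 237, 160: 238, 164: 238, 168: 237, 172: 237, 176: 237, 180: 237, 184: 236, 188: 235, 192: 236, 196: 236, 200: 236, 204: 233, 208: 219, 212: 186, 216: 159, 220: 149, 224: 146, 228: 146, 232: 148, 236: 144, 240: 136, 244: 128}
side berth {-76: 129, -70: 129, -64: 128, -58: 142, -52: 223, -46: 232, -40: 237, -34: 237, -28: 237, -22: 237, -16: 237, -10: 236, -4: 235, 2: 235, 8: 235, 14: 234, 20: 233, 26: 233, 32: 226, 38: 169, 44: 141, 50: 139, 56: 148, 62: 169, 68: 173, 74: 168}
```

apply_moves --pt "-0.35 0 0" --pt "-0.7 0 0" --pt "-1.0 -0.02 0" --pt "-1.25 -0.04 0" --pt "-1.48 -0.07 0" --pt "-1.48 -0.07 0" --pt "-1.3 0.0 0" --pt "-1.25 0.64 0" --pt "-1.25 0.64 0" --pt "-2.1 0.72 0" --pt "-2.1 0.72 0" --pt "-2.1 0.72 0" --spin '[0,0,0,0,0,0,0,0,0,0,0,0]' --gripper '[255,255,255,255,255,255,255,255,255,255,255,255]'

```text
time_s: 11.23
tool_pos: [0.444, 0.0596, 0.0828]
tool_rot: [[-0.996, 0.085, -0.002], [0.085, 0.996, 0.0], [0.002, 0.0, -1.0]]
contact_force: [0.7, -0.1, 0.5]
width: 0.0
grip_force: 0.0
```

```bash
python3 -c "
import look;look.gate()"
```

```text
11.2333 [0.444  0.0596 0.0828] [ 0.7 -0.1  0.5]
top {-0.3: 126, -0.2: 132, -0.1: 138, 0.0: 139, 0.1: 141, 0.2: 143, 0.3: 144, 0.4: 145, 0.5: 145, 0.6: 146, 0.7: 136, 0.8: 113, 0.9: 108, 1.0: 110, 1.1: 113, 1.2: 114, 1.3: 117, 1.4: 121, 1.5: 125, 1.6: 131, 1.7: 138, 1.8: 144, 1.9: 147}
wrist {-0.3: 136, -0.2: 125, -0.1: 107, 0.0: 96, 0.1: 102, 0.2: 184, 0.3: 211, 0.4: 165, 0.5: 157, 0.6: 21, 0.7: 23, 0.8: 23, 0.9: 190, 1.0: 146, 1.1: 105, 1.2: 40, 1.3: 28, 1.4: 30, 1.5: 28, 1.6: 30, 1.7: 30, 1.8: 31, 1.9: 32}
side {-0.3: 48, -0.2: 41, -0.1: 54, 0.0: 49, 0.1: 84, 0.2: 85, 0.3: 86, 0.4: 83, 0.5: 80, 0.6: 40, 0.7: 38, 0.8: 19, 0.9: 23, 1.0: 52, 1.1: 185, 1.2: 203, 1.3: 200, 1.4: 203, 1.5: 199, 1.6: 200, 1.7: 201, 1.8: 201, 1.9: 201}
```

apply_moves --pt "-0.05 -0.3 0" --pt "-0.1 -0.55 0" --pt "-0.15 -0.8 0" --pt "-0.2 -1.0 0" --pt "-0.2 -1.1 0" --pt "-0.2 -1.1 0" --spin '[0,0,0,0,0,0]' --gripper '[255,255,255,255,255,255]'

```text
time_s: 11.88
tool_pos: [0.4388, 0.0263, 0.0837]
tool_rot: [[-0.996, 0.087, -0.0], [0.087, 0.996, 0.002], [0.001, 0.002, -1.0]]
contact_force: [-1.6, 3.6, -0.2]
width: 0.0001
grip_force: 1.6
```

```bash
python3 -c "
import look;look.gate(('wrist','side'))"
```

```text
11.8833 [0.4388 0.0263 0.0837] [-1.6  3.6 -0.2]
wrist {-0.3: 128, -0.2: 102, -0.1: 18, 0.0: 25, 0.1: 25, 0.2: 75, 0.3: 59, 0.4: 84, 0.5: 20, 0.6: 85, 0.7: 71, 0.8: 57, 0.9: 30, 1.0: 32, 1.1: 32, 1.2: 25, 1.3: 32, 1.4: 27, 1.5: 31, 1.6: 28, 1.7: 31, 1.8: 33, 1.9: 27}
side {-0.3: 20, -0.2: 18, -0.1: 27, 0.0: 23, 0.1: 41, 0.2: 37, 0.3: 34, 0.4: 32, 0.5: 26, 0.6: 19, 0.7: 20, 0.8: 19, 0.9: 23, 1.0: 35, 1.1: 109, 1.2: 126, 1.3: 126, 1.4: 132, 1.5: 149, 1.6: 181, 1.7: 194, 1.8: 202, 1.9: 202}
```

Gate reads ≈0 with 3.6 N. Back off, raise, move clear, check.

apply_moves --pt "0 0.3 0" --pt "0 0.3 0" --pt "0 0.3 1.3" --pt "0 0.3 2.6" --pt "0 0.3 4" --pt "-1 2 6" --pt "-1.5 3 7" --pt "-2 4 7" --pt "-2 5 7" --pt "-2 5 7" --pt "-2 5 7" --pt "-2 5 7" --spin '[0,0,0,0,0,0,0,0,0,0,0,0]' --gripper '[255,255,255,255,255,255,255,255,255,255,255,255]'

```text
time_s: 12.98
tool_pos: [0.3794, 0.177, 0.2942]
tool_rot: [[-0.997, 0.082, 0.002], [0.082, 0.997, -0.001], [-0.002, -0.001, -1.0]]
contact_force: [0.9, -0.7, 0.3]
width: 0.0002
grip_force: 0.0
```

```bash
python3 -c "
import look;look.gate()"; python3 ends.py
```

```text
12.9833 [0.3794 0.177  0.2942] [ 0.9 -0.7  0.3]
top {-0.3: 118, -0.2: 120, -0.1: 133, 0.0: 66, 0.1: 34, 0.2: 110, 0.3: 213, 0.4: 234, 0.5: 234, 0.6: 233, 0.7: 234, 0.8: 234, 0.9: 233, 1.0: 233, 1.1: 233, 1.2: 233, 1.3: 233, 1.4: 234, 1.5: 234, 1.6: 223, 1.7: 171, 1.8: 170, 1.9: 174}
wrist {-0.3: 129, -0.2: 125, -0.1: 63, 0.0: 20, 0.1: 18, 0.2: 25, 0.3: 91, 0.4: 126, 0.5: 133, 0.6: 147, 0.7: 161, 0.8: 153, 0.9: 182, 1.0: 194, 1.1: 157, 1.2: 158, 1.3: 184, 1.4: 179, 1.5: 177, 1.6: 176, 1.7: 176, 1.8: 177, 1.9: 167}
side {-0.3: 21, -0.2: 17, -0.1: 29, 0.0: 30, 0.1: 66, 0.2: 74, 0.3: 91, 0.4: 105, 0.5: 116, 0.6: 104, 0.7: 119, 0.8: 131, 0.9: 147, 1.0: 179, 1.1: 212, 1.2: 202, 1.3: 190, 1.4: 192, 1.5: 190, 1.6: 189, 1.7: 190, 1.8: 190, 1.9: 192}
13.1333 [0.3793 0.1754 0.293 ] [-0.  -0.2  0. ]
top trough {100: 232, 104: 232, 108: 232, 112: 232, 116: 232, 120: 232, 124: 230, 128: 227, 132: 227, 136: 229, 140: 225, 144: 211, 148: 229, 152: 230, 156: 230, 160: 230, 164: 229, 168: 229, 172: 229, 176: 229, 180: 228, 184: 225, 188: 204, 192: 211, 196: 229, 200: 229, 204: 228, 208: 226, 212: 197,
[... 1617 characters left out ...]
62: 140, 68: 94, 74: 46}
side across y -40 {-6: 192, 0: 142, 6: 197, 12: 226, 18: 231, 24: 230, 30: 214, 36: 130, 42: 174, 48: 215, 54: 230, 60: 233, 66: 228, 72: 201, 78: 221, 83: 222, 90: 221, 96: 161, 102: 135, 108: 111, 113: 85, 120: 85, 126: 142}
side across y 0 {-6: 193, 0: 119, 6: 180, 12: 216, 18: 230, 24: 230, 30: 219, 36: 145, 42: 153, 48: 200, 54: 226, 60: 231, 66: 228, 72: 209, 78: 227, 83: 227, 90: 226, 96: 161, 102: 135, 108: 106, 113: 83, 120: 84, 126: 142}
side across y 30 {-6: 198, 0: 89, 6: 132, 12: 198, 18: 224, 24: 226, 30: 202, 36: 116, 42: 86, 48: 156, 54: 207, 60: 222, 66: 220, 72: 161, 78: 120, 83: 119, 90: 121, 96: 120, 102: 119, 108: 114, 113: 86, 120: 81, 126: 148}
```

```bash
python3 - <<'E'
from h import *; import pickle
from workcell import cams
p=np.load("p.npy")[:3]
def t(d,n,l):
    g=d["frame"].max(2).astype(np.float32);qs=np.arange(-.4,.5,.02);v=[]
    for q in qs:
        P=[[.048-.038*np.cos(q),.071+.038*np.sin(q),z] for z in np.linspace(.09,.109,6)]
        u=proj(d,R2W(p,P)); v.append(cv2.remap(g,np.float32(u[:,:1]),np.float32(u[:,1:]),cv2.INTER_LINEAR).mean())
    v=np.array(v);w=np.clip(v.min()+60-v,0,None);print(n,l,"q~",(w@qs/w.sum()).round(3),v.min())
for n in("top","side"): t(pickle.load(open(n+"0.pkl","rb")),n,"start"); t(cams.snapshot(n),n,"now")
t(pickle.load(open("w1.pkl","rb")),"wrist","start");t(cams.snapshot("wrist"),"wrist","now")
E
```

```text
top start q~ 0.177 41.82552
top now q~ 0.091 36.73177
side start q~ -0.181 17.606607
side now q~ -0.181 15.285319
wrist start q~ 0.089 6.8603516
wrist now q~ 0.107 17.716146
```

Likely shut within tolerance, but margins are unclear; a 4 mm extra nudge is cheap.

apply_moves --pt "2 -4.65 0" --pt "2 -4.65 0" --pt "2 -4.65 0" --pt "2 -4.65 0" --pt "2 -4.65 -2" --pt "2 -4.65 -4" --pt "2 -4.65 -6" --pt "2 -4.65 -6.95" --pt "2 -4.65 -6.95" --pt "2 -4.85 -6.95" --pt "2 -5.0 -6.95" --pt "2 -5.0 -6.95" --spin '[0,0,0,0,0,0,0,0,0,0,0,0]' --gripper '[255,255,255,255,255,255,255,255,255,255,255,255]'

```text
time_s: 14.38
tool_pos: [0.4397, 0.0262, 0.0866]
tool_rot: [[-0.996, 0.087, 0.001], [0.087, 0.996, 0.002], [-0.001, 0.002, -1.0]]
contact_force: [0.6, 2.2, 0.2]
width: 0.0
grip_force: 1.1
```

apply_moves --pt "0 -0.06 0" --pt "0 -0.1 0" --pt "0 -0.1 0" --spin '[0,0,0]' --gripper '[255,255,255]'

```text
time_s: 14.63
tool_pos: [0.4417, 0.0257, 0.0888]
tool_rot: [[-0.996, 0.085, 0.006], [0.085, 0.996, 0.007], [-0.005, 0.007, -1.0]]
contact_force: [-1.9, 7.8, -6.2]
width: -0.0002
grip_force: 4.1
```

Hard stop felt (7.8 N, no further travel): the gate is fully shut. Retreat.

apply_moves --pt "0 0.4 0" --pt "0 0.4 0" --pt "0 0.4 1.3" --pt "0 0.4 2.6" --pt "0 0.4 4" --pt "-1 2 6" --pt "-1.5 3 7" --pt "-2 4 7" --pt "-2 4 7" --pt "-2 4 7" --spin '[0,0,0,0,0,0,0,0,0,0]' --gripper '[255,255,255,255,255,255,255,255,255,255]'

```text
time_s: 15.47
tool_pos: [0.3804, 0.1465, 0.3039]
tool_rot: [[-0.997, 0.08, 0.015], [0.08, 0.997, 0.004], [-0.015, 0.005, -1.0]]
contact_force: [0.2, -0.1, -0.3]
width: 0.0004
grip_force: 0.0
```

```bash
python3 -c "
import look;look.gate(('top',))"; python3 ends.py | grep -v across; python3 -c "
from workcell import job_done;print(job_done())"
```

```text
15.4667 [0.3804 0.1465 0.3039] [ 0.2 -0.1 -0.3]
top {-0.3: 118, -0.2: 120, -0.1: 133, 0.0: 66, 0.1: 34, 0.2: 110, 0.3: 213, 0.4: 234, 0.5: 234, 0.6: 234, 0.7: 234, 0.8: 234, 0.9: 234, 1.0: 234, 1.1: 234, 1.2: 234, 1.3: 234, 1.4: 234, 1.5: 234, 1.6: 224, 1.7: 172, 1.8: 170, 1.9: 174}
15.5167 [0.3811 0.1448 0.3017] [ 0.3  0.3 -1. ]
top trough {100: 232, 104: 232, 108: 232, 112: 232, 116: 232, 120: 232, 124: 230, 128: 228, 132: 228, 136: 229, 140: 225, 144: 158, 148: 85, 152: 94, 156: 100, 160: 100, 164: 96, 168: 74, 172: 68, 176: 95, 180: 97, 184: 95, 188: 89, 192: 59, 196: 69, 200: 85, 204: 87, 208: 86, 212: 85, 216: 84, 220: 82, 224: 81, 228: 80, 232: 79, 236: 77, 240: 75, 244: 74}
top berth {-76: 132, -70: 134, -64: 135, -58: 174, -52: 181, -46: 218, -40: 224, -34: 224, -28: 222, -22: 221, -16: 221, -10: 220, -4: 218, 2: 218, 8: 217, 14: 215, 20: 214, 26: 213, 32: 211, 38: 146, 44: 131, 50: 131, 56: 126, 62: 63, 68: 61, 74: 82}
side trough {100: 63, 104: 80, 108: 98, 112: 111, 116: 131, 120: 173, 124: 210, 128: 221, 132: 226, 136: 230, 140: 231, 144: 231, 148: 231, 152: 230, 156: 231, 160: 232, 164: 232, 168: 231, 172: 231, 176: 231, 180: 231, 184: 231, 188: 230, 192: 230, 196: 230, 200: 229, 204: 227, 208: 211, 212: 177, 216: 150, 220: 138, 224: 139, 228: 140, 232: 139, 236: 136, 240: 131, 244: 124}
side berth {-76: 122, -70: 121, -64: 122, -58: 134, -52: 215, -46: 225, -40: 232, -34: 232, -28: 232, -22: 232, -16: 231, -10: 230, -4: 230, 2: 231, 8: 228, 14: 229, 20: 228, 26: 226, 32: 218, 38: 160, 44: 135, 50: 133, 56: 142, 62: 141, 68: 96, 74: 46}
the job is handed in; nothing more can be done
None
```

The job is handed in, with no verdict shown: the front canister is home against the end stop, the other two each rolled down one place, the gate is shut against its stop, and the arm is clear; I did not re-measure the bystanders.

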